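Close the empty plaster mould and hold it shut for strapping

TASK

Two lower halves of a plaster knob mould stand on the bench, and one of them still has a cast knob drying in it. Lift the loose cover half and fit it, the right way round with the blue marks at the same end, onto the brass dowels of the empty lower half until the seam is fully closed; finish while still holding the cover pressed down firmly, so that I can put the strap on. Leave the cast knob, its mould and the other things on the bench alone.

Things in the scene. Friction and masses are not known exactly. Their poses are not given: they have to be found in the camera images.
- mould_a: one of two alike lower halves: off-white plaster block, 124 x 60 x 34 mm (own x, y, z), about 0.34 kg, loose on the pale bench sheet (6 mm above z = 0). Origin: centre of the underside; z up. In its top face: a round cavity, 42 mm wide and 13 mm deep, in the middle, which may or may not hold the cast knob (compare positions); three upright brass dowels; a blue mark at its own +x end
- mould_a_mark (a point): point on the blue mark of mould_a: on its top face, 55 mm from its centre along own +x. Dowels of either lower half: at own (x, y) = (-47, 15), (-47, -15) and (47, 0) mm, each 12 mm thick in its lower 4 mm, then tapering to 7 mm at the tip, 11 mm above the top face
- mould_b: The other of two alike, same shape and sizes as mould_a: plaster block 124 x 60 x 34 mm, origin at the centre of the underside, cavity and three brass dowels on top, single dowel and blue mark at own +x
- mould_b_mark (a point): point on the blue mark of mould_b: on its top face, 55 mm from its centre along own +x
- cover: the loose cover half: off-white plaster block, 124 x 60 x 34 mm (own x, y, z), about 0.3 kg, lying cavity side down on the bare wood near the robot (z = 0). Origin: centre of the underside; z up. In the middle of its top a pour hole, 25 mm wide; blue mark at its own +x end. Grip it across its 60 mm width (own y), at the middle of its long sides
- cover_mark (a point): point at the cover's blue mark: on its underside, 55 mm from its centre along own +x; meets the lower half's mark point when seated, with the cover's origin 34 mm above the lower half's and x axes the same way. Underside: sockets 14 mm wide, 13 mm deep at own (x, y) = (-47, 15), (-47, -15), (47, 0) mm and a cavity. Fits either lower half, one way round
- cast_knob: round cast knob of grey half-dry clay, 40 mm wide, 33 mm high with the 10 mm stub on its top; sits in the cavity of mould_a or mould_b and stands 20 mm above that half's top face. Origin: centre of its underside. Not to be touched
- water_cup: bystander: round grey-green cup of cloudy water, 75 mm wide, 48 mm high, left of the cover; origin at the centre of its underside
- brush: bystander: wooden brush, 203 x 18 x 14 mm, lying along own x on the right; origin under its middle
- wood_rib: bystander: oval wooden smoothing rib, 43 x 100 x 8 mm, lying at the left; origin under its middle

How it is judged (in metres and radians):
On the way:
1. the cover is lifted clear of the bench (height (world z) of cover above 0.03 m and contact force between cover and the fingers above 1 N), for 0.1 s.
At the end, for the whole second after the job is handed in: The cover sits on the empty lower half: seam shut within 1.5 mm, centres within 3 mm, blue marks together within 5 mm; the robot still presses it so that the seam carries over 7 N (the cover weighs about 3 N). The knob stays in the other half; the moulds stand on the bench (((horizontal distance between cast_knob and mould_a above 0.06 m and horizontal distance between cast_knob and mould_b below 0.008 m and z of cast_knob in the frame of mould_b below 0.025 m and horizontal distance between cover and mould_a below 0.003 m and horizontal distance between cover_mark and mould_a_mark below 0.005 m and z of cover in the frame of mould_a between 0.032 and 0.0355 m and angle between the z axis of cover and the z axis of mould_a, either way round below 0.03 rad and angle between mould_a's own z axis and vertical below 0.04 rad and height (world z) of mould_a below 0.012 m and linear speed of cover below 0.01 m/s and contact force between cover and mould_a above 7 N and contact force between any of the fingers, the arm and cover above 1 N) or (horizontal distance between cast_knob and mould_b above 0.06 m and horizontal distance between cast_knob and mould_a below 0.008 m and z of cast_knob in the frame of mould_a below 0.025 m and horizontal distance between cover and mould_b below 0.003 m and horizontal distance between cover_mark and mould_b_mark below 0.005 m and z of cover in the frame of mould_b between 0.032 and 0.0355 m and angle between the z axis of cover and the z axis of mould_b, either way round below 0.03 rad and angle between mould_b's own z axis and vertical below 0.04 rad and height (world z) of mould_b below 0.012 m and linear speed of cover below 0.01 m/s and contact force between cover and mould_b above 7 N and contact force between any of the fingers, the arm and cover above 1 N))); the arm keeps its last pose, push and grip.
It fails at once if the cast knob is touched by the robot or the cover (contact force between any of the fingers, the arm, cover and cast_knob above 0.5 N).
It fails at once if the cast knob and its mould are shifted by over 2 cm (distance of cast_knob from where it was at the start of the episode above 0.02 m).
It fails at once if the cup, brush or rib is shifted by over 3 cm (distance of any of water_cup, brush, wood_rib from where it was at the start of the episode above 0.03 m).
It also fails if it takes over 42 s, if anything falls off the work surface, if the arm or the gripper's body presses on something with over 40 N, if the wrist force passes 120 N, or if a joint passes its speed limit or range.

ROBOT

A 6-joint arm with a two-finger parallel gripper is mounted at the origin on a cart in front of the work surface, level with it; the furniture and walls round the work are solid. World frame = base frame: x ahead of the robot, y to its left, z up, the work surface at z = 0. Lengths are in m, angles in degrees, forces in N, time in s.
With the tool pointing down it reaches from about 0.4 to 0.825 m from the base axis. Payload 7 kg.
Tool frame: the origin (TCP) lies at the very end of the fingers, on their centre line; the grasp point (between the pads) lies 19 mm behind it; z points along the fingers, y is the line along which they close (so a half turn about z gives the same grasp; the last joint's range is limited). The gripper opens to 85 mm and grips with 20 to 120 N. Pads are 22 mm wide; open, the fingers measure 114 mm over their backs; the gripper's body (76 mm by 85 mm) begins 54 mm behind the grasp point. The pads swing forward as they close: fully open they stand 13 mm farther back than shut.
Start: joints at [-48.352, 20.546, 0.682, 0, -70.136, -16.507], TCP at [0.287, -0.611, 0.231] pointing down, gripper open.
Joint ranges: [-176.03, 176.03], [-82.01, 121.73], [-58.28, 71.71], [-173.87, 95.51], [-174.79, -0.11], [-173.66, 173.66]. Speed limits (degrees/s): [136.94, 136.94, 172.46, 180, 180, 180].

INTERFACE

Orientations are given as a 3x3 rotation matrix whose columns are the frame's x, y, z axes.
In Python, from station import * gives the robot as it stands.
- The arm moves only by the shell command python3 -m creep 'ROWS' [FORCE]. ROWS is rows parted by semicolons, their numbers by spaces, 1 to 8 of them, each of 7 numbers: a rotation vector rx, ry, rz in degrees, then dx, dy, dz in m, then the finger opening in m; each row is the pose to reach, as a shift and turn from the pose commanded when the command began, along the tool's axes at that moment; what a row does not reach only later rows make up. A row lasts 1/8 s, in which the tool goes at most 0.0625 m and 10.7 degrees, less where a joint would pass 70% of its speed; a pose out of reach is approached as far as the arm can. The fingers move at their own pace and stop on an object; FORCE is the grip in N (left out, the last holds). Time passes only in rows, so rows that do not move let the fingers close. It prints the time, the measured TCP pose, the force, the opening and the grip force at its end.
- read_state(): the state, without advancing time (a new reading comes with each control period).
- camera(name): name is "side" or "top" or "wrist"; returns a dict with "color" (420x560x3 uint8, blue, green, red), "depth" (420x560 float32, m along the optical axis (not along the pixel's ray), 0 where there is no reading), "vfov" (degrees; the focal length in pixels is half the picture's height over the tangent of half this angle, whatever the lens; pixels are square), "cx", "cy" (the principal point, pixels), "distortion" ([k1, k2, p1, p2, k3] as OpenCV has them; the pictures are not rectified), "R" (3x3) and "t" (3): a world point X has camera coordinates R X + t; the wrist camera has in their place "T_tool_cam" (4x4, takes a point from camera to tool coordinates, whose origin is the TCP and whose axes are the flange's). Camera axes: x right, y down, z forward; pixel columns grow to the right and rows downward; lengths in m; the calibration is good to about 2 mm. A picture is of the moment at which its call begins: read the wrist's pose just before it.
- close_job(): hands the job in; it is judged then, once.
Trained networks look in a picture, given as the dict that the camera call returned (one of the last four; its "shot" number tells which), for a name from the list of things; names that differ only in an ending like _2 or _b are one class to them, and where a whole thing is asked for, a point or a joint stands for the part that bears it (a point fixed in the world has none). Each returns a list of dicts, best first, with "p" (0 to 1); they miss things now and then, are a little off and sometimes report something else, mostly with a low value. They report only what shows in the picture. A call takes as long as a camera call.
- trace(query, picture): "pixels" (420x560 bool, what is visible of it) and "xy" ([column, row] in pixels, amid what is visible of it).
- mark_of(query, picture): "xy" ([column, row] in pixels: a listed point, or the origin of a listed thing).
The state is a dict: "time": time; "q": joint angles; "joint_velocities": joint speeds; "joint_torque": joint torques, N m; "tcp_pos": TCP position; "orientation": TCP orientation; "wrist_force": force on the tool from outside, world axes, zero at the start; "torque": the same for the moment, N m; "opening": finger opening in m; "finger_force": force on a finger pad.
Only numpy, scipy, OpenCV 4.12 (cv2) and the standard library are available. Lean on these libraries where they do the work, as an engineer would, in place of code of your own. Each camera call takes 0.05 s, during which the arm holds its last target. There are 200 camera calls.

## Working session

There is one attempt and no reset: what is moved stays moved. The work goes in short steps, Python scripts to look and compute and a shell command to move; the robot and the scene stay as the last step left them, time stands still between calls to the robot, and variables do not carry over. Pictures are saved under pics/ and viewed, at most 10 in all, crops included, and the job is handed in when it is done.

```bash
ls; mkdir -p pics; cat > h.py <<'E'
from station import *
import numpy as np, cv2
def K(c):
    h,w=c["depth"].shape; f=h/2/np.tan(np.radians(c["vfov"])/2)
    return np.array([[f,0,c["cx"]],[0,f,c["cy"]],[0,0,1.]])
def pose(c,s=None):
    if "R" in c: R=np.array(c["R"]);t=np.array(c["t"]);return R.T,-R.T@t
    T=np.array(c["T_tool_cam"]);Rw=np.array(s["orientation"]);
    return Rw@T[:3,:3],Rw@T[:3,3]+np.array(s["tcp_pos"])
def rays(c,px):
    p=cv2.undistortPoints(np.array(px,float).reshape(-1,1,2),K(c),np.array(c["distortion"],float))[:,0]
    return np.c_[p,np.ones(len(p))]
def onplane(c,px,z,s=None):
    R,o=pose(c,s);d=rays(c,px)@R.T
    return o+d*((z-o[2])/d[:,2])[:,None]
def cloud(c,mask,s=None):
    v,u=np.nonzero(mask&(c["depth"]>0));R,o=pose(c,s)
    return o+(rays(c,np.c_[u,v])*c["depth"][v,u][:,None])@R.T
E
python3 - <<'E'
from h import *
im=[]
for n in ["top","side"]:
    s=read_state();c=camera(n);cv2.imwrite(f"pics/{n}0.png",c["color"])
    for q in ["mould_a","cover","cast_knob","water_cup","brush","wood_rib"]:
        for r in trace(q,c)[:2]:
            if r["p"]<.3: continue
            P=cloud(c,r["pixels"]); z=np.percentile(P[:,2],90) if len(P) else 0
            Q=P[abs(P[:,2]-z)<.006] if len(P) else P
            print(n,q,round(r["p"],2),np.round(r["xy"]),len(P),"ztop",z.round(4),np.median(Q,0).round(3),cv2.minAreaRect(Q[:,:2].astype(np.float32)*1000))
    for q,z in [("mould_a_mark",.04),("cover_mark",0.034),("mould_a",.006),("cover",0),("cast_knob",.027)]:
        for r in mark_of(q,c)[:2]: print(n,q,round(r["p"],2),np.round(r["xy"]),onplane(c,[r["xy"]],z).round(4))
E
```

```text
pics
top mould_a 0.83 [232. 164.] 1822 ztop 0.0417 [0.624 0.131 0.039] ((624.887939453125, 131.64105224609375), (61.2862548828125, 124.28771209716797), 21.937816619873047)
top mould_a 0.35 [414. 254.] 633 ztop 0.0139 [ 0.436 -0.245  0.012] ((435.3427734375, -244.29354858398438), (14.854015350341797, 197.94483947753906), 86.89872741699219)
top cover 0.73 [247. 248.] 1985 ztop 0.0351 [0.45  0.09  0.033] ((450.5825500488281, 90.60393524169922), (124.59899139404297, 60.204933166503906), 78.27193450927734)
top cast_knob 0.67 [224. 159.] 320 ztop 0.0538 [0.624 0.131 0.051] ((623.9009399414062, 132.1577606201172), (31.602996826171875, 31.43379783630371), 89.4911117553711)
top water_cup 0.77 [177. 276.] 1158 ztop 0.0441 [0.388 0.238 0.044] ((398.664306640625, 227.57521057128906), (72.64456939697266, 71.15975189208984), 87.92670440673828)
top brush 0.72 [415. 254.] 572 ztop 0.014 [ 0.436 -0.245  0.012] ((434.07525634765625, -244.6753692626953), (13.534896850585938, 200.0709991455078), 87.64044189453125)
top wood_rib 0.83 [176. 221.] 824 ztop 0.009 [0.504 0.236 0.007] ((504.71881103515625, 235
[... 1686 characters left out ...]
-245.14535522460938), (16.894319534301758, 192.23092651367188), 87.52429962158203)
side wood_rib 0.88 [278. 309.] 661 ztop 0.0086 [0.502 0.24  0.007] ((503.5937805175781, 236.63351440429688), (42.56867218017578, 96.85601806640625), 15.034284591674805)
side mould_a_mark 0.58 [234. 273.] [[0.6001 0.1811 0.04  ]]
side mould_a_mark 0.34 [306. 264.] [[0.4533 0.1401 0.04  ]]
side cover_mark 0.87 [316. 249.] [[0.4337 0.0776 0.034 ]]
side mould_a 0.88 [248. 208.] [[ 0.63  -0.14   0.006]]
side mould_a 0.73 [230. 269.] [[0.6233 0.1276 0.006 ]]
side cover 0.6 [305. 265.] [[0.4559 0.0945 0.    ]]
side cover 0.46 [230. 272.] [[0.6234 0.1308 0.    ]]
side cast_knob 0.7 [230. 263.] [[0.6199 0.1335 0.027 ]]
```

```bash
python3 -c "
import cv2;a=cv2.imread('pics/top0.png');cv2.imwrite('pics/top0v.png',a)"
```

```text
(no output)
```

View pics/top0.png

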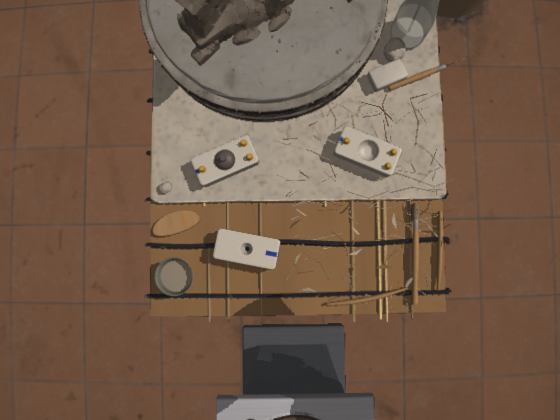

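```bash
python3 - <<'E'
from h import *
s=read_state();c=camera("top")
print(np.round(s["orientation"],3),s["tcp_pos"],s["q"],s["opening"],s["wrist_force"])
P=cloud(c,np.ones((420,560),bool))
for x in np.arange(.55,1.0,.05):
  print(x.round(2),[ (lambda Q:round(float(np.percentile(Q,98)),3) if len(Q) else None)(P[(abs(P[:,0]-x)<.025)&(abs(P[:,1]-y)<.05)][:,2]) for y in np.arange(-.4,.31,.1)])
w=camera("wrist");print(np.round(w["T_tool_cam"],3),w["vfov"])
# empty mould top
m=(P[:,2]>.03)&(P[:,2]<.047)&(np.hypot(P[:,0]-.636,P[:,1]+.15)<.08)
print(m.sum(),cv2.minAreaRect((P[m][:,:2]*1000).astype(np.float32)))
m=(P[:,2]>.028)&(P[:,2]<.04)&(np.hypot(P[:,0]-.45,P[:,1]-.09)<.08)
print(m.sum(),cv2.minAreaRect((P[m][:,:2]*1000).astype(np.float32)))
E
```

```text
[[-0.905 -0.425  0.   ]
 [-0.425  0.905 -0.   ]
 [-0.    -0.    -1.   ]] [ 0.28675039 -0.61103698  0.23130389] [-4.83515688e+01  2.05455077e+01  6.80965419e-01 -1.35668858e-04
 -7.01348064e+01 -1.65081958e+01] 0.08525851123003715 [-0.62405841 -0.29618154  0.09846869]
0.55 [None, 0.01, 0.009, 0.008, 0.008, 0.008, 0.009, 0.019]
0.6 [None, 0.009, 0.045, 0.04, 0.009, 0.052, 0.046, 0.019]
0.65 [None, 0.009, 0.047, 0.045, 0.009, 0.053, 0.041, 0.009]
0.7 [None, 0.008, 0.009, 0.071, 0.128, 0.129, 0.009, 0.008]
0.75 [None, 0.009, 0.027, 0.13, 0.132, 0.132, 0.13, 0.008]
0.8 [None, 0.02, 0.102, 0.131, 0.132, 0.274, 0.271, 0.106]
0.85 [0.016, 0.14, 0.14, 0.132, 0.187, 0.274, 0.273, 0.129]
0.9 [None, 0.169, 0.168, 0.132, 0.184, 0.189, 0.131, 0.13]
0.95 [None, 0.007, 0.008, None, None, None, None, 0.108]
[[ 0.001 -0.961 -0.277  0.07 ]
 [ 1.     0.     0.001 -0.001]
 [-0.001 -0.277  0.961 -0.142]
 [ 0.     0.     0.     1.   ]] 67.85179116538552
1642 ((640.0946655273438, -151.0035400390625), (123.5641098022461, 61.32939529418945), 66.24729919433594)
1883 ((450.4858093261719, 90.61792755126953), (124.59283447265625, 60.29825210571289), 78.37920379638672)
```

```bash
r="0 0 -41.5 -.4 .209 0 .085"; python3 -m creep '0 0 -41.5 -.4 .209 0 .085;0 0 -41.5 -.4 .209 0 .085;0 0 -41.5 -.4 .209 0 .085;0 0 -41.5 -.4 .209 0 .085;0 0 -41.5 -.4 .209 0 .085;0 0 -41.5 -.4 .209 0 .085;0 0 -41.5 -.4 .209 0 .085;0 0 -41.5 -.4 .209 0 .085' && python3 -m creep '0 0 0 -.124 -.031 0 .085;0 0 0 -.124 -.031 0 .085;0 0 0 -.124 -.031 0 .085'
cat >> h.py <<'E'
def fit(c,s,ztop,guess,name):
    """rect of plaster top face near guess, from wrist image+depth"""
    P=cloud(c,np.ones((420,560),bool),s)
    m=(abs(P[:,2]-ztop)<.008)&(np.hypot(P[:,0]-guess[0],P[:,1]-guess[1])<.085)
    Q=P[m]; print(name,m.sum(),"z",np.median(Q[:,2]).round(4))
    r=cv2.minAreaRect((Q[:,:2]*1000).astype(np.float32)); print(r); return Q
E
python3 - <<'E'
from h import *
s=read_state();c=camera("wrist");cv2.imwrite("pics/w1.png",c["color"]);print(s["q"],s["time"])
Q=fit(c,s,.04,(.638,-.15),"mould")
for q,z in [("mould_a_mark",.04),("mould_a",.006)]:
    for r in mark_of(q,c)[:2]: print(q,round(r["p"],2),np.round(r["xy"]),onplane(c,[r["xy"]],z,s).round(4))
for r in trace("mould_a",c)[:2]: print(r["p"],r["xy"],r["pixels"].sum())
E
```

```text
time: 2.3
tcp_pos: [0.562, -0.2489, 0.2312]
orientation: [[-0.393, -0.919, 0.0], [-0.919, 0.393, 0.0], [-0.0, -0.0, -1.0]]
wrist_force: [-0.1, 0.3, -0.3]
opening: 0.0849
finger_force: 0.0
time: 2.68
tcp_pos: [0.6394, -0.1476, 0.2306]
orientation: [[-0.394, -0.919, -0.0], [-0.919, 0.394, 0.0], [0.0, 0.0, -1.0]]
wrist_force: [-0.7, -0.4, -0.6]
opening: 0.0855
finger_force: 0.0
[ 3.98718882e+00  1.88414820e+01 -1.91221794e+00 -8.76462832e-03
 -6.92714055e+01 -2.71594036e+01] 2.675
mould 5123 z 0.0394
((639.760009765625, -151.7833251953125), (122.53933715820312, 59.999427795410156), 66.81956481933594)
mould_a_mark 0.52 [476. 285.] [[0.4678 0.0556 0.04  ]]
mould_a 0.87 [273. 174.] [[ 0.6384 -0.1558  0.006 ]]
mould_a 0.8 [362. 356.] [[0.6245 0.1321 0.006 ]]
0.97 [348.0, 344.5] 1733
0.9 [271.8, 178.1] 6144
```

View pics/w1.png

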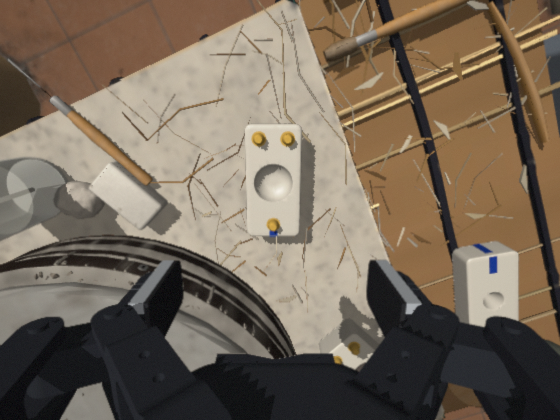

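```bash
cat >> h.py <<'E'
def facefit(c,s,guess,z,name):
    """pixel mask of bright plaster rays hitting plane z near guess -> outline rect on plane"""
    hsv=cv2.cvtColor(c["color"],cv2.COLOR_BGR2HSV)
    v,u=np.mgrid[0:420,0:560]
    X=onplane(c,np.c_[u.ravel(),v.ravel()],z,s)
    P=X.reshape(420,560,3); near=np.hypot(P[...,0]-guess[0],P[...,1]-guess[1])<.085
    return hsv,P,near
E
python3 - <<'E'
from h import *
s=read_state();c=camera("wrist")
hsv,P,near=facefit(c,s,(.6398,-.1518),.051,"m")
m=(near&(hsv[...,1]>130)&(hsv[...,0]>8)&(hsv[...,0]<32)&(hsv[...,2]>90)).astype(np.uint8)
n,l,st,ce=cv2.connectedComponentsWithStats(m)
z=cloud
for i in range(1,n):
    if st[i,4]>25:
        Q=cloud(c,l==i,s);T=Q[Q[:,2]>.046]
        print(st[i],ce[i].round(1),len(T),T.mean(0).round(4) if len(T) else None,onplane(c,[ce[i]],.046,s).round(4))
b=(near&(hsv[...,1]>130)&(hsv[...,0]>100)&(hsv[...,0]<130)).astype(np.uint8)
n,l,st,ce=cv2.connectedComponentsWithStats(b)
for i in range(1,n):
    if st[i,4]>8: print("blue",st[i],onplane(c,[ce[i]],.04,s).round(4))
# top face from depth, tight z
Q=cloud(c,near,s);Q=Q[(abs(Q[:,2]-.0395)<.003)]
print(cv2.minAreaRect((Q[:,:2]*1000).astype(np.float32)),len(Q))
a=np.radians(66.8);d=np.array([[np.cos(a),np.sin(a)],[-np.sin(a),np.cos(a)]])
E=(Q[:,:2]-[.6398,-.1518])@d.T
print([np.percentile(E[:,k],[0,.5,1,50,99,99.5,100]).round(4) for k in (0,1)])
E
python3 -m creep '0 0 -11 0 0 0 .085' >/dev/null; python3 -c "
from station import *;print(read_state()['q'])"
```

```text
[251 136  14  14 142] [257.4 142.5] 84 [ 0.635  -0.2012  0.0496] [[ 0.6349 -0.2012  0.046 ]]
[280 136  14  14 152] [286.1 142.5] 87 [ 0.6076 -0.1892  0.0495] [[ 0.6078 -0.1894  0.046 ]]
[267 222  12  12 116] [272.5 227.5] 69 [ 0.6579 -0.1095  0.0496] [[ 0.6575 -0.1101  0.046 ]]
blue [270 235   6   4  24] [[ 0.6627 -0.0982  0.04  ]]
((639.9142456054688, -151.4293975830078), (123.85547637939453, 60.0228157043457), 66.85026550292969) 4700
[array([-0.0615, -0.0614, -0.0606, -0.009 ,  0.0601,  0.0605,  0.0623]), array([-0.03  , -0.0296, -0.0293,  0.    ,  0.0294,  0.0297,  0.0301])]
[ 3.64107054e+00  1.86395055e+01 -2.06260913e+00  1.95066117e-03
 -6.92775628e+01 -1.61637164e+01]
```

```bash
python3 -m creep '0 0 -85 -.0962 .1177 0 .085;0 0 -85 -.0962 .1177 0 .085;0 0 -85 -.0962 .1177 0 .085;0 0 -85 -.0962 .1177 0 .085;0 0 -85 -.0962 .1177 0 .085;0 0 -85 -.0962 .1177 0 .085;0 0 -85 -.0962 .1177 0 .085;0 0 -85 -.0962 .1177 0 .085' && python3 -m creep '0 0 -85 -.1256 -.0855 0 .085;0 0 -85 -.1256 -.0855 0 .085;0 0 -85 -.1256 -.0855 0 .085;0 0 -85 -.1256 -.0855 0 .085;0 0 -85 -.1256 -.0855 0 .085;0 0 -85 -.1256 -.0855 0 .085;0 0 -85 -.1256 -.0855 0 .085;0 0 -85 -.1256 -.0855 0 .085' && python3 -m creep '0 0 -10.7 0 0 0 .085;0 0 -10.7 0 0 0 .085'
python3 - <<'E'
from h import *
s=read_state();c=camera("wrist");cv2.imwrite("pics/w2.png",c["color"]);print(s["q"])
o=np.array(s["orientation"]);print("psi",np.degrees(np.arctan2(o[1,0],o[0,0])))
hsv,P,near=facefit(c,s,(.4505,.0906),.034,"m")
Q=cloud(c,near,s);print(np.median(Q[Q[:,2]>.025][:,2]));Q=Q[(abs(Q[:,2]-.034)<.003)]
print(cv2.minAreaRect((Q[:,:2]*1000).astype(np.float32)),len(Q))
b=(near&(hsv[...,1]>130)&(hsv[...,0]>100)&(hsv[...,0]<130)).astype(np.uint8)
n,l,st,ce=cv2.connectedComponentsWithStats(b)
for i in range(1,n):
    if st[i,4]>8: print("blue",st[i],onplane(c,[ce[i]],.034,s).round(4))
E
```

```text
time: 4.05
tcp_pos: [0.5434, -0.0321, 0.2318]
orientation: [[0.954, -0.299, 0.001], [-0.299, -0.954, 0.0], [0.001, -0.0, -1.0]]
wrist_force: [-0.4, 0.1, 0.3]
opening: 0.0848
finger_force: 0.0
time: 5.05
tcp_pos: [0.4499, 0.0875, 0.2317]
orientation: [[0.381, 0.925, 0.001], [0.925, -0.381, 0.0], [0.001, 0.001, -1.0]]
wrist_force: [-0.5, -0.4, -0.3]
opening: 0.085
finger_force: 0.0
time: 5.3
tcp_pos: [0.4499, 0.0877, 0.2316]
orientation: [[0.209, 0.978, 0.001], [0.978, -0.209, 0.0], [0.001, 0.001, -1.0]]
wrist_force: [-0.7, 0.8, -0.0]
opening: 0.085
finger_force: 0.0
[ 3.57700833e+01 -4.15055499e-01 -2.53512283e+01  3.01589174e-03
 -6.50200623e+01  1.32153142e+02]
psi 77.92450641337824
0.03343040063774666
((450.9273986816406, 90.09459686279297), (123.1498031616211, 59.96776580810547), 78.36477661132812) 5562
blue [272 217   6  17 101] [[0.4407 0.0418 0.034 ]]
```

View pics/w2.png

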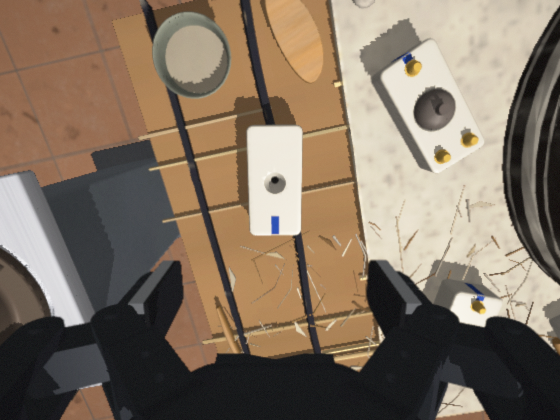

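```bash
python3 -m creep '0 0 -.44 .0027 .0004 .06 .085;0 0 -.44 .0027 .0004 .12 .085;0 0 -.44 .0027 .0004 .18 .085;0 0 -.44 .0027 .0004 .205 .085;0 0 -.44 .0027 .0004 .218 .085;0 0 -.44 .0027 .0004 .226 .085;0 0 -.44 .0027 .0004 .226 .085' && python3 -m creep '0 0 0 0 0 0 .05;0 0 0 0 0 0 .05;0 0 0 0 0 0 .05;0 0 0 0 0 0 .05;0 0 0 0 0 0 .05;0 0 0 0 0 0 .05' 70
```

```text
time: 6.22
tcp_pos: [0.4513, 0.0914, 0.0057]
orientation: [[0.2, 0.98, 0.001], [0.98, -0.2, 0.0], [0.0, 0.001, -1.0]]
wrist_force: [-0.2, 0.1, -0.9]
opening: 0.085
finger_force: 0.0
time: 6.98
tcp_pos: [0.4515, 0.0917, 0.0066]
orientation: [[0.199, 0.98, 0.002], [0.98, -0.199, 0.001], [0.001, 0.001, -1.0]]
wrist_force: [-2.3, -0.3, 9.2]
opening: 0.0585
finger_force: 75.4
```

```bash
python3 -m creep '0 0 0 0 0 -.02 .05;0 0 0 0 0 -.06 .05;0 0 0 0 0 -.1 .05;0 0 0 0 0 -.12 .05;0 0 0 0 0 -.12 .05'
python3 - <<'E'
from h import *
s=read_state();c=camera("wrist");cv2.imwrite("pics/w3.png",c["color"]);t=camera("top");cv2.imwrite("pics/t3.png",t["color"])
print(s["tcp_pos"],s["orientation"],s["q"],s["wrist_force"])
for n,cc in [("w",c),("t",t)]:
  b=cv2.cvtColor(cc["color"],cv2.COLOR_BGR2HSV)
  b=((b[...,1]>130)&(b[...,0]>100)&(b[...,0]<130)).astype(np.uint8)
  k,l,st,ce=cv2.connectedComponentsWithStats(b)
  for i in range(1,k):
    if st[i,4]>8: print(n,st[i],ce[i],onplane(cc,[ce[i]],s["tcp_pos"][2]+.028,s)[0].round(4))
cv2.imwrite("pics/both3.png",np.hstack([c["color"],t["color"][150:,100:400]] ) if 0 else c["color"])
E
```

```text
time: 7.6
tcp_pos: [0.4516, 0.0919, 0.1269]
orientation: [[0.199, 0.98, 0.003], [0.98, -0.199, 0.003], [0.003, 0.003, -1.0]]
wrist_force: [0.6, 0.7, -2.6]
opening: 0.0589
finger_force: 77.2
[0.45160385 0.09187189 0.12689985] [[ 0.1991143   0.9799708   0.00327431]
 [ 0.97997115 -0.19912295  0.00256913]
 [ 0.00316966  0.00269718 -0.99999134]] [ 3.60853815e+01  5.87533408e+00 -3.39664845e+01 -1.10586436e-02
 -4.99198715e+01  1.32436247e+02] [ 0.63437023  0.69679532 -2.59266921]
w [465  31  14  15 112] [471.69642857  37.98214286] [0.5341 0.1721 0.1549]
w [451  32  17   9  30] [459.5         35.93333333] [0.5302 0.1735 0.1549]
w [529 346  26  20 111] [541.4954955  355.98198198] [0.5593 0.0405 0.1549]
w [548 369  10   6  42] [552.38095238 371.42857143] [0.5639 0.0315 0.1549]
t [262 252  12   6  45] [267.86666667 254.86666667] [0.441  0.0421 0.1549]
```

View pics/w3.png

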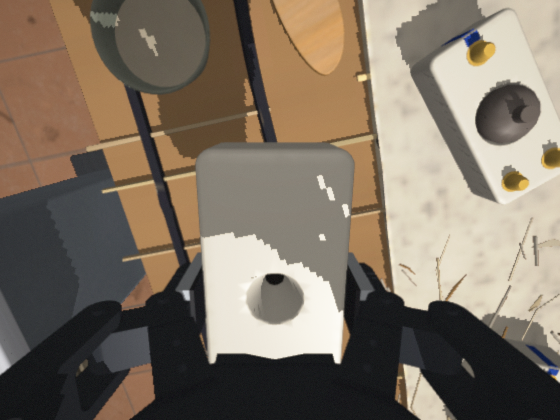

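```bash
cat >> h.py <<'E'
def inhand(c):
    T=np.array(c["T_tool_cam"]);v,u=np.nonzero((c["depth"]>.05)&(c["depth"]<.25))
    Q=(rays(c,np.c_[u,v])*c["depth"][v,u][:,None])@T[:3,:3].T+T[:3,3]
    m=(Q[:,2]>-.04)&(Q[:,2]<-.018)&(abs(Q[:,1])<.0285)&(Q[:,0]>-.005);Q=Q[m]
    R=Q[np.hypot(Q[:,0],Q[:,1])>.017]
    A=np.c_[R[:,:2],np.ones(len(R))];k=np.linalg.lstsq(A,R[:,2],rcond=None)[0]
    e=abs(A@k-R[:,2])<.002;k=np.linalg.lstsq(A[e],R[e][:,2],rcond=None)[0]
    F=R[abs(R[:,2]-A@k[:3])<.0025]
    print("plane",k.round(4),"xmax",np.percentile(F[:,0],[98,99,99.7,100]).round(4))
    f=F[F[:,0]>.03]
    # yaw: far edge of x by y bins
    ys=np.arange(-.02,.021,.005);xs=[f[abs(f[:,1]-y)<.0025][:,0].max() for y in ys]
    print("edge",np.round(xs,4),np.polyfit(ys,xs,1).round(4))
E
python3 - <<'E'
from h import *
c=camera("wrist");inhand(c)
E
```

```text
plane [ 0.0028  0.0016 -0.027 ] xmax [0.059  0.0595 0.0598 0.0601]
edge [0.0599 0.0598 0.0601 0.0599 0.0599 0.0599 0.0598 0.0598 0.0598] [-0.0026  0.0599]
```

```bash
python3 -m creep '0 0 10 -.01 .012 0 .05;0 0 20 -.03 .035 0 .05;0 0 30 -.05 .058 0 .05;0 0 40 -.07 .08 0 .05;0 0 50 -.085 .1 0 .05;0 0 60 -.1015 .1165 0 .05;0 0 70 -.1015 .1165 0 .05;0 0 80 -.1015 .1165 0 .05' && python3 -m creep '0 0 10 .01 .012 0 .05;0 0 20 .02 .03 0 .05;0 0 30 .03 .045 0 .05;0 0 40 .045 .06 0 .05;0 0 50 .06 .08 0 .05;0 0 60 .0709 .0926 0 .05;0 0 70 .0709 .0926 0 .05;0 0 80 .0709 .0926 0 .05'
cat > go.py <<'E'
from h import *
import sys
# needed tool shift to bring TCP over target
tx,ty,tpsi=map(float,sys.argv[1:4])
s=read_state();o=np.array(s["orientation"]);psi=np.degrees(np.arctan2(o[1,0],o[0,0]))
d=o.T@np.array([tx-s["tcp_pos"][0],ty-s["tcp_pos"][1],0])
print("shift",d.round(4),"rz",round(-((tpsi-psi+180)%360-180),2),"z",s["tcp_pos"][2],"f",np.round(s["wrist_force"],1),"q",np.round(s["q"],1),"t",s["time"],"tilt",o[2,:2].round(4))
E
python3 go.py .6391 -.1534 -113.15
```

```text
time: 8.75
tcp_pos: [0.544, -0.032, 0.1232]
orientation: [[0.999, -0.033, -0.004], [-0.033, -0.999, -0.001], [-0.004, 0.001, -1.0]]
wrist_force: [0.2, -1.2, -2.6]
opening: 0.0588
finger_force: 76.9
time: 9.75
tcp_pos: [0.6124, -0.126, 0.1228]
orientation: [[0.142, -0.99, -0.004], [-0.99, -0.142, -0.0], [-0.0, 0.004, -1.0]]
wrist_force: [-0.3, 0.2, -3.7]
opening: 0.0587
finger_force: 76.9
shift [ 0.0309 -0.0225 -0.0001] rz 31.3 z 0.1227583116548886 f [-0.3  0.2 -3.7] q [  6.2  21.  -13.7  -0.  -55.5   1.9] t 9.75 tilt [-0.0005  0.0039]
```

```bash
python3 -m creep '0 0 10 .01 -.01 0 .05;0 0 20 .02 -.02 0 .05;0 0 31.3 .0309 -.0225 0 .05;0 0 31.3 .0309 -.0225 0 .05;0 0 31.3 .0309 -.0225 0 .05'; python3 go.py .6391 -.1534 -113.15
python3 - <<'E'
from h import *
s=read_state();c=camera("wrist");inhand(c);t=camera("top");d=camera("side")
cv2.imwrite("pics/w4.png",c["color"])
cv2.imwrite("pics/m4.png",np.hstack([cv2.resize(t["color"][100:220,300:460],None,fx=2.5,fy=2.5),cv2.resize(d["color"][120:240,180:340],None,fx=2.5,fy=2.5)]))
z=s["tcp_pos"][2]
for n,cc in [("t",t),("s",d)]:
    P=cloud(cc,np.ones((420,560),bool));Q=P[(np.hypot(P[:,0]-.64,P[:,1]+.152)<.08)&(abs(P[:,2]-z-.027)<.006)]
    print(n,len(Q),cv2.minAreaRect((Q[:,:2]*1000).astype(np.float32)) if len(Q) else 0)
E
```

```text
time: 10.38
tcp_pos: [0.6395, -0.1527, 0.124]
orientation: [[-0.384, -0.923, -0.002], [-0.923, 0.384, 0.0], [0.001, 0.002, -1.0]]
wrist_force: [0.3, 0.1, -3.7]
opening: 0.0589
finger_force: 77.0
shift [0.0008 0.0001 0.    ] rz 0.57 z 0.12399207523019726 f [ 0.3  0.1 -3.7] q [  3.5  23.6  -9.4  -0.  -57.1 -26.1] t 10.375 tilt [0.0007 0.002 ]
plane [ 0.0043 -0.0009 -0.027 ] xmax [0.0592 0.0597 0.06   0.0601]
edge [0.0601 0.0601 0.0601 0.0601 0.0601 0.0601 0.0601 0.0601 0.06  ] [0.0002 0.0601]
t 1265 ((634.1839599609375, -146.24252319335938), (128.007080078125, 63.07437515258789), 59.23729705810547)
s 448 ((639.3490600585938, -145.72947692871094), (119.736572265625, 88.33515167236328), 68.49564361572266)
```

View pics/m4.png

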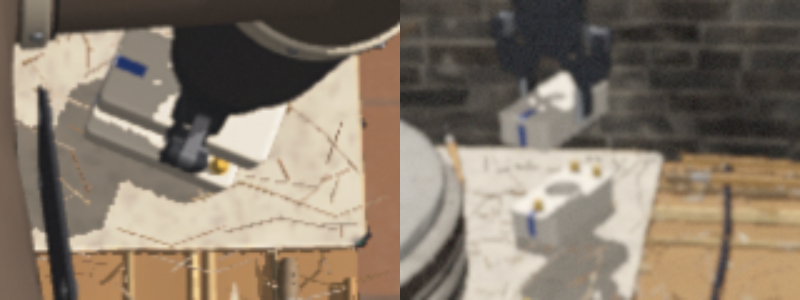

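```bash
python3 -m creep '0 0 .57 .0008 .0001 .03 .05;0 0 .57 .0008 .0001 .05 .05;0 0 .57 .0008 .0001 .06 .05;0 0 .57 .0008 .0001 .06 .05;0 0 .57 .0008 .0001 .06 .05'; python3 go.py .6391 -.1534 -113.15
python3 - <<'E'
from h import *
c=camera("wrist");inhand(c);d=camera("side")
cv2.imwrite("pics/m5.png",cv2.resize(d["color"][150:240,190:310],None,fx=5,fy=5))
E
```

```text
time: 11.15
tcp_pos: [0.6406, -0.1536, 0.0663]
orientation: [[-0.396, -0.918, 0.001], [-0.918, 0.396, -0.0], [-0.0, -0.001, -1.0]]
wrist_force: [-0.3, -0.8, -1.8]
opening: 0.0582
finger_force: 76.9
shift [ 0.0004  0.0014 -0.    ] rz -0.16 z 0.06632264545334647 f [-0.3 -0.8 -1.8] q [  3.4  26.9 -12.7   0.  -50.3 -26.8] t 11.15 tilt [-0.0004 -0.0014]
plane [ 0.0041 -0.0004 -0.027 ] xmax [0.0592 0.0597 0.06   0.0603]
edge [0.0603 0.0601 0.0601 0.06   0.06   0.0601 0.0603 0.0601 0.0601] [-0.0009  0.0601]
```

View pics/m5.png

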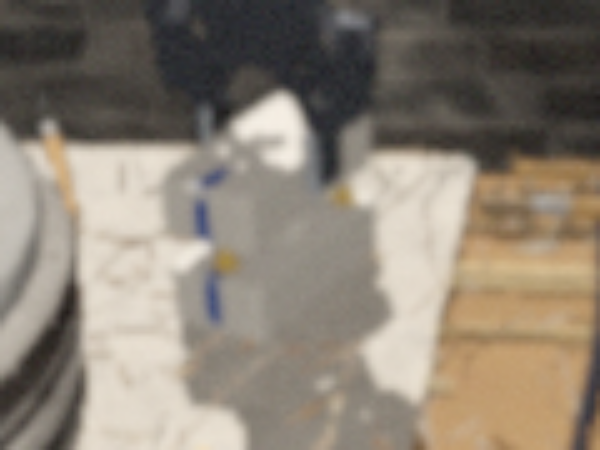

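```bash
python3 -m creep '0 0 -.1 .0004 .001 .003 .05;0 0 -.1 .0004 .001 .006 .05;0 0 -.1 .0004 .001 .009 .05;0 0 -.1 .0004 .001 .011 .05;0 0 -.1 .0004 .001 .011 .05'; python3 go.py .6391 -.1534 -113.15
```

```text
time: 11.88
tcp_pos: [0.6386, -0.1537, 0.054]
orientation: [[-0.395, -0.919, -0.001], [-0.919, 0.395, -0.0], [0.0, 0.0, -1.0]]
wrist_force: [-0.1, 0.5, -3.3]
opening: 0.0586
finger_force: 76.9
shift [-0.0004 -0.0003 -0.    ] rz -0.1 z 0.0539953973131607 f [-0.1  0.5 -3.3] q [  3.4  27.6 -13.4   0.  -49.  -26.7] t 11.875 tilt [0.0002 0.0004]
```

```bash
python3 -m creep '0 0 0 0 0 .002 .05;0 0 0 0 0 .004 .05;0 0 0 0 0 .0045 .05;0 0 0 0 0 .0045 .05'; python3 -m creep '0 0 0 0 0 .001 .05;0 0 0 0 0 .002 .05;0 0 0 0 0 .002 .05;0 0 0 0 0 .002 .05';
```

```text
time: 12.38
tcp_pos: [0.6388, -0.1536, 0.0498]
orientation: [[-0.395, -0.919, -0.0], [-0.919, 0.395, -0.0], [0.0, 0.0, -1.0]]
wrist_force: [-0.2, -0.5, -2.0]
opening: 0.0585
finger_force: 76.9
time: 12.88
tcp_pos: [0.6388, -0.1537, 0.0478]
orientation: [[-0.395, -0.919, -0.0], [-0.919, 0.395, -0.0], [0.0, 0.0, -1.0]]
wrist_force: [-1.1, 0.7, -3.1]
opening: 0.0587
finger_force: 76.9
```

```bash
python3 -m creep '0 0 0 0 0 .0005 .05;0 0 0 0 0 .001 .05;0 0 0 0 0 .001 .05;0 0 0 0 0 .001 .05'; python3 -m creep '0 0 0 0 0 .0005 .05;0 0 0 0 0 .001 .05;0 0 0 0 0 .001 .05'
```

```text
time: 13.38
tcp_pos: [0.6388, -0.1537, 0.0468]
orientation: [[-0.395, -0.919, -0.0], [-0.919, 0.395, -0.0], [0.0, 0.0, -1.0]]
wrist_force: [0.3, 0.3, -2.6]
opening: 0.0588
finger_force: 76.9
time: 13.75
tcp_pos: [0.6388, -0.1536, 0.0465]
orientation: [[-0.395, -0.919, 0.0], [-0.919, 0.395, -0.0], [-0.0, -0.0, -1.0]]
wrist_force: [-1.4, 1.1, 5.3]
opening: 0.0586
finger_force: 77.9
```

```bash
python3 -m creep '0 0 0 0 0 .0005 .05;0 0 0 0 0 .001 .05;0 0 0 0 0 .001 .05;0 0 0 0 0 .001 .05'
```

```text
time: 14.25
tcp_pos: [0.6389, -0.1536, 0.0465]
orientation: [[-0.394, -0.919, 0.001], [-0.919, 0.394, -0.0], [-0.0, -0.001, -1.0]]
wrist_force: [-6.0, 3.6, 11.3]
opening: 0.0587
finger_force: 78.9
```

```bash
python3 -m creep '0 0 0 0 0 .0005 .05;0 0 0 0 0 .001 .05;0 0 0 0 0 .001 .05;0 0 0 0 0 .001 .05;0 0 0 0 0 .001 .05'; python3 go.py .6391 -.1534 -113.15
python3 - <<'E'
from h import *
c=camera("wrist");inhand(c);s=read_state()
P=cloud(c,np.ones((420,560),bool),s);P=P[np.hypot(P[:,0]-.64,P[:,1]+.152)<.085]
d=camera("side");cv2.imwrite("pics/m6.png",np.hstack([cv2.resize(d["color"][160:240,190:270],None,fx=5,fy=5),cv2.resize(c["color"][70:330,150:410],(400,400))]))
E
```

```text
time: 14.88
tcp_pos: [0.6389, -0.1537, 0.0465]
orientation: [[-0.394, -0.919, 0.001], [-0.919, 0.394, -0.0], [-0.0, -0.001, -1.0]]
wrist_force: [-7.2, 3.9, 19.1]
opening: 0.0588
finger_force: 79.7
shift [-0.0003 -0.0001  0.    ] rz -0.07 z 0.04649479412186294 f [-7.2  3.9 19.1] q [  3.5  28.1 -13.9   0.  -48.  -26.7] t 14.875 tilt [-0.     -0.0011]
plane [ 0.0034 -0.0019 -0.0271] xmax [0.0593 0.0597 0.06   0.0603]
edge [0.0603 0.0601 0.0601 0.0601 0.0601 0.0601 0.0601 0.0601 0.0601] [-0.003   0.0601]
```

View pics/m6.png

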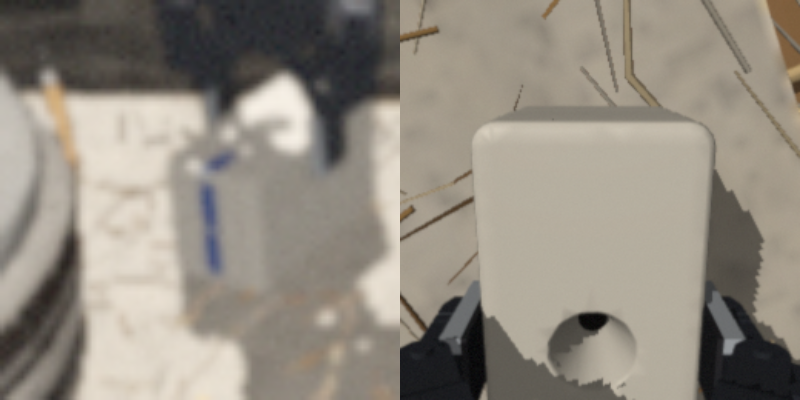

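```bash
python3 -m creep '0 0 0 0 0 0 .05;0 0 0 0 0 0 .05;0 0 0 0 0 0 .05;0 0 0 0 0 0 .05' && python3 -c "
from station import *;print(close_job())"
```

```text
time: 15.48
tcp_pos: [0.6389, -0.1536, 0.0465]
orientation: [[-0.394, -0.919, 0.001], [-0.919, 0.394, -0.0], [-0.0, -0.001, -1.0]]
wrist_force: [-8.1, 3.9, 19.1]
opening: 0.059
finger_force: 79.7
the job is handed in; nothing more can be done
None
```

The cover is on the empty lower half with the blue marks at the same end, the seam looks closed in the pictures, and the arm is still holding it down with about 20 N; I handed the job in at 15.5 s, but no verdict came back.

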